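# Scrub the water pot, then hold up the sharpener's guard

## Robot

A 6-joint arm with a two-finger parallel gripper is mounted at the origin on the work surface. World frame = base frame: x ahead of the robot, y to its left, z up, the work surface at z = 0. Lengths are in mm, angles in rad, forces in N, time in s.
With the tool pointing down it reaches from about 350 to 775 mm from the base axis. Payload 7.3 kg.
Tool frame: the origin (TCP) lies midway between the tips of the shut fingers; the grasp point (between the pads) lies 19 mm behind it (grasp_offset is the z of the grasp point in the tool frame, in mm); z points along the fingers, y is the direction in which the jaws open and shut (so a half turn about z gives the same grasp; the last joint's range is limited). The gripper opens to 92 mm and grips with 3 to 60 N. Pads are 19 mm wide; open, the fingers measure 130 mm over their backs; the gripper's body (75 mm by 190 mm) begins 47 mm behind the grasp point.
Start: joints at [1.083, 0.342, 1.524, -0, 1.275, -0.146], TCP at [175.958, 494.655, 226.741] pointing down, gripper open.
Joint ranges: [-2.53, 2.53], [-0.77, 2.02], [0.04, 2.7], [-1, 4.14], [0.28, 2.66], [-3.11, 3.11]. Speed limits (rad/s): [2.57, 2.57, 3.14, 3.14, 3.14, 3.14].

## Interface

Orientations are given as [roll, pitch, yaw] about the fixed x, y, z axes, in that order (R = Rz(yaw) Ry(pitch) Rx(roll)).
In Python, from plant import get_obs, capture, camera_model, close_job, boxes_of, regions_of, place_of, grasp_offset gives the robot as it stands. The module is installed in compiled form; this text tells all that it offers.
- The arm moves only by the tool send_rows, never from a script. Its argument "targets" is a list that holds one entry, the list of rows, each a list of 7 numbers: the turn, a rotation vector about the tool's x, y, z in degrees, then the shift along the tool's x, y, z in mm, then the closure, from -1 (fully open) to 1 (shut). A call has 1 to 5 rows; each row is the pose to reach, as a shift and turn from the pose commanded when the call began, along the tool's axes at that moment; what a row does not reach only later rows make up. A row lasts 1/12 s, in which the tool goes at most 41.7 mm and 7.16 degrees, less where a joint would pass 70% of its speed; a pose out of reach is approached as far as the arm can. A call with a gripper value outside its range is refused whole. The fingers move at their own pace and stop on an object; the grip force is fixed at half the most. Time passes only in rows, so rows that repeat a pose let the fingers close. It gives the time, the measured TCP pose, the force and the opening at its end, in the units of the state.
- get_obs(): the state, without advancing time (a new reading comes with each control period).
- capture(name): name is "scene" or "top"; returns the picture (480x640x3 uint8, red, green, blue); there is no depth.
- camera_model(name): a dict with "K" (3x3 intrinsics, pixels), "k1" (the pictures are not rectified: a ray, as slopes to the right and down, at radius r is drawn at 1 + k1 r^2 times it, then the intrinsics apply), "world_to_cam" (4x4, takes a point from world to camera coordinates). Camera axes: x right, y up, looking along -z (the intrinsics and any distortion apply to the point x, -y, -z); pixel columns grow to the right and rows downward; lengths in mm; the calibration is good to about 2 mm. A picture is of the moment at which its call begins. camera_model takes no time and is no camera call.
- close_job(): hands the job in, once; it reports no verdict.
Trained networks look in the newest picture that a camera, given by its name, has taken for a name from the list of things; names that differ only in an ending like _2 or _b are one class to them, and where a whole thing is asked for, a point or a joint stands for the part that bears it (a point fixed in the world has none). Each returns a list of dicts, best first, with "conf" (0 to 1); they miss things now and then, are a little off and sometimes report something else, mostly with a low value. They report only what shows in the picture. A call takes as long as a camera call. They do not tell look-alikes from the thing itself.
- boxes_of(label, camera): "location" ([row, column] in pixels, amid what is visible of it).
- regions_of(label, camera): "region" (480x640 bool, what is visible of it) and "location" ([row, column] in pixels, amid what is visible of it).
- place_of(label, camera): "location" ([row, column] in pixels: a listed point, or the origin of a listed thing).
The state is a dict: "time": time; "joint_positions": joint angles; "dq": joint speeds; "tau": joint torques, N m; "tool_pos": TCP position; "tcp_rot": TCP orientation; "contact_force": force on the tool from outside, world axes, zero at the start; "moment": the same for the moment, N m; "grip_width": finger opening in mm.
Only numpy, scipy, OpenCV 4.12 (cv2) and the standard library are available. Lean on these libraries where they do the work, as an engineer would, in place of code of your own. Each camera call takes 0.05 s, during which the arm holds its last target.

## Task

Get the flat-wheel sharpener ready for its water pot to be refitted: take the brush from its holder and scrub inside the pot with three strokes down to the bottom, lifting the brush more than half of the pot's depth between them, then stand the brush back in its holder and let go of it. Then lift the sharpener's hinged guard by its bar to 45 degrees and finish while still holding it there, because it falls shut if let go. Leave the pot standing where it is, and do not disturb the oil bottle, the whetstone and the knife.

Things in the scene. Friction and masses are not known exactly. Their poses are not given: they have to be found in the camera images.
- brush_mid (a point): The pot brush, 190 mm long, 100 g, loose, standing upright in its holder, bristles down. Black bristle head with pale bands, rigid, 60 mm long and 37 mm across at the bottom; thin steel stem 50 mm long; round light-wood handle 22 mm across and 80 mm long at the top. This point lies on the brush's axis half-way up, 95 mm above its lower end; the middle of the handle is 55 mm above this point, the top 95 mm above. z runs along the brush to the handle
- brush_tip (a point): Centre of the flat lower end of the brush's bristle head
- pot_mid (a point): The water pot: open round bright-steel pot, straight sided, 92 mm across outside, 84 mm inside, 105 mm tall, 500 g, loose, standing upright. This point lies on its axis half-way up, 52.5 mm below the rim
- pot_floor (a point): Centre of the pot's inner floor, 5 mm above the bench and 100 mm below the rim; z is up along the pot's axis
- holder_floor (a point): The brush holder: dark-wood round cup fixed on a 90 mm square foot, narrower and lower than the pot: 64 mm across outside, 54 mm inside, rim 75 mm above the bench. This point is the centre of its inner floor, 5 mm above the bench, where the lower end of the brush stands
- guard_bar (a point): Middle of the guard's handle: a round level bar 12 mm thick, 110 mm long, on two legs, parallel to the hinge line, its axis 52 mm above the guard's underside (42 mm clear over the sheet), 235 mm from the hinge line and 19 mm in from the free edge. It can turn in a pinch, so fingers can stay pointing down as the guard tips to 45 degrees. Axes are the guard's: y along the bar, z off the sheet
- guard_hinge (a point): Middle of the guard's hinge line, 122 mm above the bench, on the side of the sharpener away from the robot. The level line from the bar's middle to this point is square to the hinge line and is the direction of the sharpener's x
- guard (a joint): Opening angle of the guard in rad: 0 shut (level), 0.785 is 45 degrees, stop at 1.3. It is a grey sheet-steel frame with four thin bars across its opening, 255 mm by 240 mm, 0.35 to 0.7 kg, over the grinding wheel of a green bench machine. It opens upward about the hinge line, the bar rising and moving away from the robot. Weight and a light spring shut it from any angle: 2.5 to 5 N at the bar
- sharpener: The green flat-wheel sharpener, fixed to the bench, 300 mm by 270 mm, 120 mm high with the guard shut. Origin under its middle, on the bench; x points away from the robot towards the hinge, across the bar
- oil: Bystander: amber oil bottle with black cap, 44 mm across, 120 mm tall, loose. Origin at the centre of its underside
- stone: Bystander: flat whetstone lying loose on the bench in front of the sharpener, 70 x 200 x 25 mm. Origin at the centre of its underside, y along its length
- knife: Bystander: kitchen knife lying loose on the bench, 310 mm long, black handle, 16 mm high. Origin on the bench at the root of the blade, x towards the tip
Things that resemble listed ones, but are neither listed nor needed, are in the scene too. What is shaped like the part that bears holder_floor but red or turquoise is not meant.

How it is judged (in metres and radians):
On the way, in this order (a step that is already met when the one before it is completed fails the run):
1. first stroke: the brush's lower end is at the bottom inside the pot (horizontal distance between brush_tip and pot_mid below 0.042 m and z of brush_tip in the frame of pot_floor between -0.004 and 0.016 m), for 0.05 s.
2. lifted: the brush's lower end is 45 mm or more above the floor inside the pot (horizontal distance between brush_tip and pot_mid below 0.042 m and z of brush_tip in the frame of pot_floor above 0.045 m), for 0.05 s.
3. second stroke: the brush's lower end is at the bottom inside the pot (all of step 1), for 0.05 s.
4. lifted again: the brush's lower end is 45 mm or more above the floor inside the pot (all of step 2), for 0.05 s.
5. third stroke: the brush's lower end is at the bottom inside the pot (all of step 3), for 0.05 s.
6. the brush stands in its holder, let go (horizontal distance between brush_tip and holder_floor below 0.03 m and z of brush_tip in the frame of holder_floor below 0.012 m and angle between brush_mid's own z axis and vertical below 0.35 rad and contact force between brush and the arm below 0.2 N and contact force between brush and the fingers below 0.2 N), for 0.2 s.
At the end, for the whole second after the job is handed in: Guard still at 45 +- 6 degrees, carried by the fingers alone (over 0.8 N on it); brush upright and untouched in its holder, lower end within 12 mm of the holder floor; pot upright within 40 mm of its start; oil bottle upright; oil bottle, whetstone and knife within 20 mm of their starts (all of step 6 and value of joint guard between 0.68 and 0.89 rad and velocity of joint guard between -0.05 and 0.05 rad/s and contact force between guard and the fingers above 0.8 N and distance of pot_floor from where it was at the start of the episode below 0.04 m and angle between pot_mid's own z axis and vertical below 0.15 rad and contact force between guard and brush below 0.2 N and contact force between guard and pot below 0.2 N and contact force between guard and oil below 0.2 N and contact force between guard and stone below 0.2 N and contact force between guard and knife below 0.2 N and angle between oil's own z axis and vertical below 0.2 rad and distance of each of oil, stone, knife from where it was at the start of the episode below 0.02 m); the arm keeps its last pose, push and grip.
It fails at once if the pot is tipped over or shoved 40 mm away (not (distance of pot_floor from where it was at the start of the episode below 0.04 m and angle between pot_mid's own z axis and vertical below 0.15 rad)).
It fails at once if the oil bottle is disturbed (moved more than 20 mm) (distance of oil from where it was at the start of the episode above 0.02 m).
It fails at once if the whetstone is disturbed (moved more than 20 mm) (distance of stone from where it was at the start of the episode above 0.02 m).
It fails at once if the knife is disturbed (moved more than 20 mm) (distance of knife from where it was at the start of the episode above 0.02 m).
It also fails if it takes over 67 s, if anything falls off the work surface, if the arm or the gripper's body presses on something with over 40 N, if the wrist force passes 120 N, or if a joint passes its speed limit or range.

## Working session

There is one attempt and no reset: what is moved stays moved. The work goes in short steps, Python scripts to look and compute and a tool call to move; the robot and the scene stay as the last step left them, time stands still between calls to the robot, and variables do not carry over. Pictures are saved under pics/ and viewed, and the job is handed in when it is done.

Besides the shell and the picture viewer there is one more tool, called after "Call:" in YAML: its name, and indented under it one key for each argument. send_rows: Moves the arm, as the interface text tells. Its arguments: {"type":"object","properties":{"targets":{"type":"array","items":{"type":"array","items":{"type":"array","items":{"type":"number"}}}}},"required":["targets"]}

```bash
mkdir -p pics; ls; cat > h.py <<'E'
import numpy as np, cv2
from scipy.spatial.transform import Rotation as R
from plant import *
def cam(n):
    m=camera_model(n); return np.array(m["K"]),float(m["k1"]),np.array(m["world_to_cam"])
def ray(n,row,col):
    K,k1,T=cam(n)
    xd=(col-K[0,2])/K[0,0]; yd=(row-K[1,2])/K[1,1]
    x,y=xd,yd
    for _ in range(50):
        f=1+k1*(x*x+y*y); x,y=xd/f,yd/f
    d=np.array([x,-y,-1.]); Rm=T[:3,:3]; o=-Rm.T@T[:3,3]
    return o,Rm.T@d
def onz(n,row,col,z):
    o,d=ray(n,row,col); return o+d*(z-o[2])/d[2]
def proj(n,p):
    K,k1,T=cam(n); c=T[:3,:3]@np.asarray(p,float)+T[:3,3]
    x,y=c[0]/-c[2],-c[1]/-c[2]; f=1+k1*(x*x+y*y)
    return np.array([K[1,1]*y*f+K[1,2],K[0,0]*x*f+K[0,2]])
def tri(a,b):
    A=np.zeros((3,3));v=np.zeros(3)
    for (o,d) in (a,b):
        d=d/np.linalg.norm(d);P=np.eye(3)-np.outer(d,d);A+=P;v+=P@o
    p=np.linalg.solve(A,v)
    return p,[float(np.linalg.norm(np.cross(p-o,d/np.linalg.norm(d)))) for o,d in (a,b)]
def save(n,name):
    im=capture(n); cv2.imwrite('pics/'+name,im[:,:,::-1]); return im
E
python3 - <<'E'
from h import *
np.set_printoptions(precision=2,suppress=True)
print(get_obs(),grasp_offset)
for n in("scene","top"):
    save(n,n+"0.png")
    K,k1,T=cam(n); print(n,K,k1,-T[:3,:3].T@T[:3,3])
    for l in ["brush_mid","brush_tip","pot_mid","pot_floor","holder_floor","guard_bar","guard_hinge","sharpener","oil","stone","knife"]:
        print(l,[(np.round(d["location"]).tolist(),round(d["conf"],2)) for d in place_of(l,n)])
E
```

```text
pics
{'time': 0.0, 'joint_positions': array([ 1.08,  0.34,  1.52,  0.  ,  1.28, -0.15]), 'dq': array([ 0.,  0., -0., -0.,  0.,  0.]), 'tau': array([ -0.  , -43.12, -24.42,   0.07,   0.06,  -0.  ]), 'tool_pos': array([175.74, 494.29, 226.06]), 'tcp_rot': array([-3.14, -0.  ,  2.8 ]), 'contact_force': array([ 0.27, -0.36,  0.49]), 'moment': array([-0.03,  0.  , -0.03]), 'grip_width': 91.91961342678772} -18.8
scene [[486.4    0.   313.24]
 [  0.   486.4  250.26]
 [  0.     0.     1.  ]] -0.09837671131828067 [1148.31 -631.73  673.17]
brush_mid [([296.0, 275.0], 0.69)]
brush_tip []
pot_mid [([256.0, 265.0], 0.78), ([242.0, 427.0], 0.37)]
pot_floor [([272.0, 265.0], 0.63)]
holder_floor [([335.0, 278.0], 0.98), ([339.0, 387.0], 0.84), ([401.0, 337.0], 0.81), ([315.0, 188.0], 0.72), ([293.0, 137.0], 0.66), ([205.0, 336.0], 0.23)]
guard_bar [([170.0, 391.0], 0.82)]
guard_hinge [([218.0, 489.0], 0.91)]
sharpener [([241.0, 428.0], 0.77)]
oil [([316.0, 191.0], 0.96), ([390.0, 174.0], 0.69)]
stone [([202.0, 336.0], 0.85)]
knife [([389.0, 176.0], 0.85)]
top [[517.88   0.   323.93]
 [  0.   517.88 235.3 ]
 [  0.     0.     1.  ]] -0.036562335889493765 [ 468.89 -122.76 1091.83]
brush_mid [([224.0, 394.0], 0.83)]
brush_tip [([227.0, 392.0], 0.97)]
pot_mid [([301.0, 347.0], 0.95)]
pot_floor [([303.0, 348.0], 0.95)]
holder_floor [([227.0, 394.0], 0.91), ([140.0, 405.0], 0.78), ([162.0, 321.0], 0.73), ([374.0, 461.0], 0.59)]
guard_bar [([274.0, 145.0], 0.68), ([223.0, 392.0], 0.4)]
guard_hinge [([157.0, 142.0], 0.6)]
sharpener [([227.0, 171.0], 0.85), ([228.0, 390.0], 0.27)]
oil [([304.0, 437.0], 0.94)]
stone [([360.0, 182.0], 0.71)]
knife []
```

View pics/scene0.png

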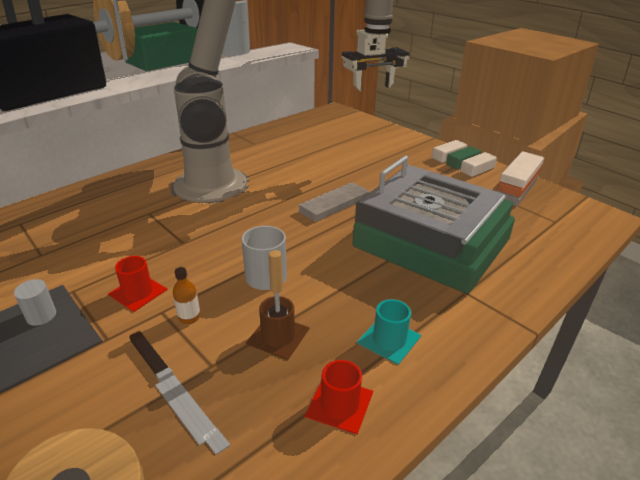

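View pics/top0.png

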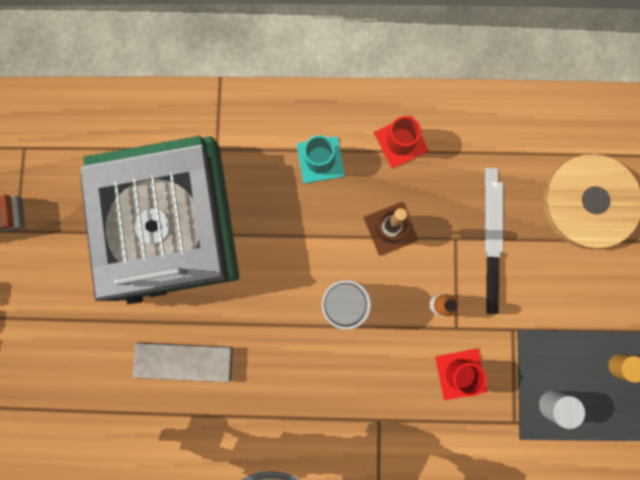

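```bash
python3 - <<'E'
from h import *
np.set_printoptions(precision=1,suppress=True)
for nm,s,t,z in [("brush_mid",(296,275),(224,394),100),("pot_mid",(256,265),(301,347),52.5),("pot_floor",(272,265),(303,348),5),("holder",(335,278),(227,394),5),("bar",(170,391),(274,145),170),("hinge",(218,489),(157,142),122),("sharp",(241,428),(227,171),0),("oil",(316,191),(304,437),0),("stone",(202,336),(360,182),0)]:
    print(nm,*tri(ray("scene",*s),ray("top",*t)),onz("scene",*s,z)[:2],onz("top",*t,z)[:2])
print(onz("scene",389,176,0))
# circle rim fits from top
a=cv2.imread('pics/top0.png'); cv2.imwrite('pics/crop0.png',cv2.resize(a[120:360,280:500],None,fx=2.5,fy=2.5,interpolation=cv2.INTER_CUBIC))
a=cv2.imread('pics/scene0.png'); cv2.imwrite('pics/crop1.png',cv2.resize(a[130:370,200:440],None,fx=2.5,fy=2.5,interpolation=cv2.INTER_CUBIC))
E
```

```text
brush_mid [ 611.6 -233.4   95.8] [1.84296965035655, 1.8429696503565756] [ 614.4 -237.8] [ 612.1 -231.5]
pot_mid [ 462.  -144.7   60.1] [1.2753939848397493, 1.275393984839722] [ 452.8 -139.7] [ 462.8 -143.8]
pot_floor [ 458.5 -146.6   15.6] [0.09659385155790132, 0.09659385155793722] [ 447.5 -138.7] [ 458.4 -146.9]
holder [ 619.7 -240.8    7.4] [1.0341287404277062, 1.0341287404276818] [ 618.4 -238.6] [ 619.4 -241.9]
bar [498.9 219.1 160.6] [8.605233706775284, 8.605233706775316] [508.2 193.8] [504.4 222.4]
hinge [737.1 264.5 115.8] [2.228933950293439, 2.2289339502934435] [742.5 257.3] [733.6 260.3]
sharp [612.8 234.4   4.2] [0.666624342293716, 0.666624342293915] [609.8 240.5] [612.9 235.3]
oil [ 458.9 -333.5    0.3] [1.2091536355895558, 1.2091536355894907] [ 457.7 -334.2] [ 459.5 -332.5]
stone [333.4 193.9   8.4] [1.3366588501239889, 1.3366588501238192] [322.5 203.2] [333.2 197.5]
[ 599.9 -448.8   -0. ]
```

View pics/crop0.png

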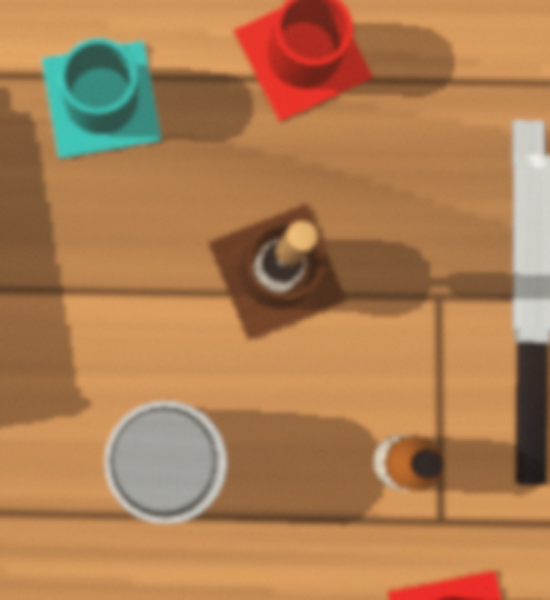

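View pics/crop1.png

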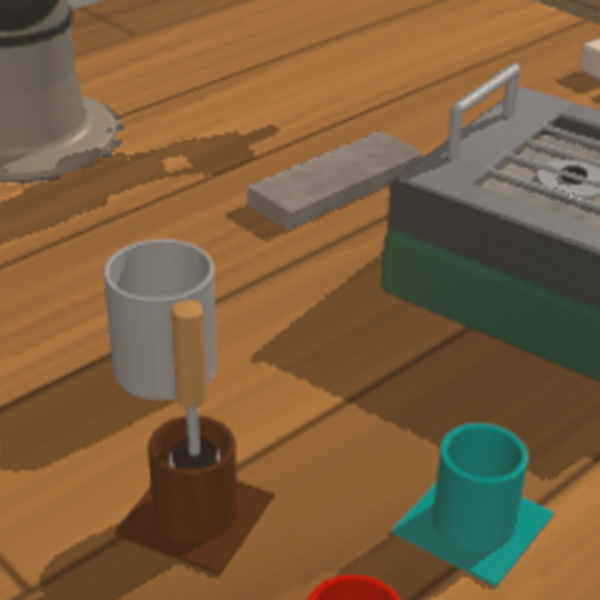

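```bash
python3 - <<'E'
from h import *
np.set_printoptions(precision=1,suppress=True)
print("pot rim c",onz("top",304.8,346.4,105), "scene rim",onz("scene",130+271/2.5,200+160.5/2.5,105))
print("brush top",onz("top",120+235/2.5,280+302/2.5,195),"scene",onz("scene",130+310/2.5,200+188/2.5,195))
print("holder floor",onz("top",227,394,5),"holder foot centre", [onz("top",120+r/2.5,280+c/2.5,0)[:2] for r,c in [(205,309),(240,210),(338,250),(298,345)]])
# bar: line constraint: ends in both
print("bar scene",[onz("scene",r,c,163) for r,c in [(172.8,382),(157.2,407.6)]],"top",[onz("top",r,c,163) for r,c in [(282,115),(271,180)]])
a=cv2.imread('pics/top0.png'); cv2.imwrite('pics/crop2.png',cv2.resize(a[130:310,75:245],None,fx=3.3,fy=3.3,interpolation=cv2.INTER_CUBIC))
a=cv2.imread('pics/scene0.png'); cv2.imwrite('pics/crop3.png',cv2.resize(a[140:290,340:520],None,fx=4,fy=4,interpolation=cv2.INTER_CUBIC))
for n in("scene","top"):
  for l in ("guard_bar","guard"):
    capture(n)
    for d in regions_of(l,n):
        m=d["region"]; ys,xs=np.where(m); print(n,l,d["conf"],m.sum(),ys.min(),ys.max(),xs.min(),xs.max())
E
```

```text
pot rim c [ 455.9 -141.7  105. ] scene rim [ 461.2 -144.8  105. ]
brush top [ 616.2 -232.9  195. ] scene [ 619.2 -236.4  195. ]
holder floor [ 619.4 -241.9    5. ] holder foot centre [array([ 674.3, -262.8]), array([ 642.8, -178.6]), array([ 559.6, -213.1]), array([ 594.9, -293.2])]
bar scene [array([495.2, 177.8, 163. ]), array([479.3, 292.6, 163. ])] top [array([489.1, 279.7, 163. ]), array([511.3, 161. , 163. ])]
scene guard_bar 0.66 4463 155 239 360 502
scene guard 0.88 3948 155 238 360 502
top guard_bar 0.8 10406 147 296 82 220
top guard 0.86 9995 147 296 81 220
```

View pics/crop2.png

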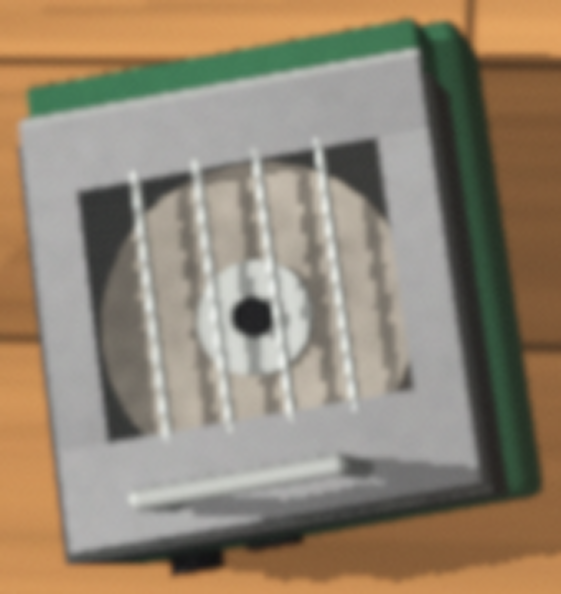

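View pics/crop3.png

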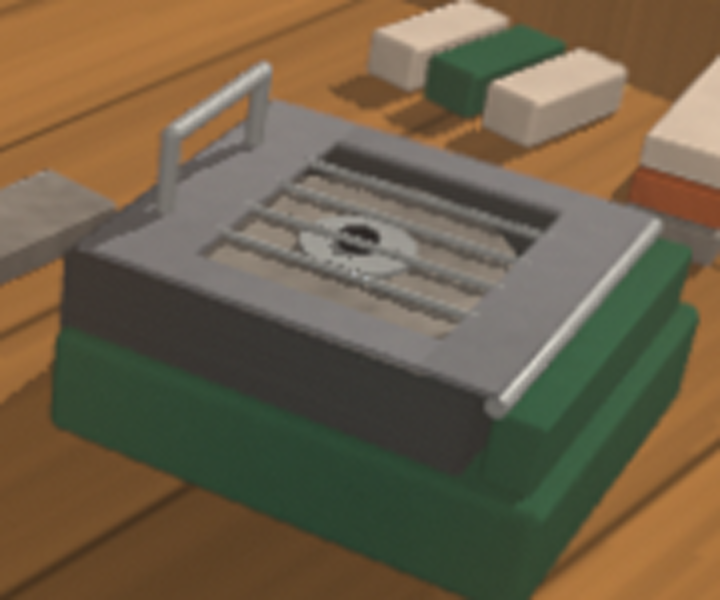

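```bash
python3 - <<'E'
from h import *
np.set_printoptions(precision=1,suppress=True)
e=[]
for s,t in [((140+133/4,340+165/4),(130+463/3.3,75+346/3.3)),((140+70/4,340+264/4),(130+499/3.3,75+131/3.3))]:
    p,r=tri(ray("scene",*s),ray("top",*t)); e.append(p); print(p,r)
d=e[1]-e[0]; print("len",np.linalg.norm(d),"mid",(e[0]+e[1])/2,"perp",np.degrees(np.arctan2(-d[0],d[1])))
h=[onz("scene",140+r/4,340+c/4,122) for r,c in [(405,495),(225,655)]]; print("hinge",h,(h[0]+h[1])/2, np.degrees(np.arctan2(-(h[1]-h[0])[0],(h[1]-h[0])[1])))
g=[onz("top",130+r/3.3,75+c/3.3,126) for r,c in [(123,20),(48,418),(490,482),(560,70)]]; print("guard corners top",np.array(g)); d=g[0]-g[1]; print(np.degrees(np.arctan2(-d[0],d[1])), np.linalg.norm(d))
E
```

```text
[511.3 156.8 175. ] [1.0522807295868284, 1.0522807295870178]
[489.1 275.4 171.2] [1.746894124253685, 1.7468941242536729]
len 120.67803150850482 mid [500.2 216.1 173.1] perp 10.599512152642589
hinge [array([756.6, 137.1, 122. ]), array([713. , 372.5, 122. ])] [734.8 254.8 122. ] 10.481187024959796
guard corners top [[711.  378.6 126. ]
 [758.3 142.8 126. ]
 [500.5  93.8 126. ]
 [455.9 329.8 126. ]]
11.323354903248411 240.48258913157017
```

Call:
send_rows:
  targets:
    - [[0, 0, 35.2, -155, -128, -40, -1], [0, 0, 35.2, -155, -128, -40, -1], [0, 0, 35.2, -155, -128, -40, -1], [0, 0, 35.2, -155, -128, -40, -1], [0, 0, 35.2, -155, -128, -40, -1]]

```text
time: 2.02
tool_pos: [279.7, 320.3, 267.3]
tcp_rot: [3.141, 0.0, 2.18]
contact_force: [0.6, 0.5, 0.4]
grip_width: 91.7
```

```bash
cat > go.py <<'E'
import sys
from h import *
o=get_obs(); Rm=R.from_euler('xyz',o['tcp_rot']).as_matrix()
t=np.array([float(v) for v in sys.argv[1:4]]); d=t-o['tool_pos']
print("pos",np.round(o['tool_pos'],1),"rot",np.round(np.degrees(o['tcp_rot']),2),"t",round(o['time'],2))
print("tool shift",np.round(Rm.T@d,1))
if len(sys.argv)>4:
    yaw=float(sys.argv[4]); Rt=R.from_euler('xyz',[np.pi,0,np.radians(yaw)])
    print("turn",np.round((R.from_matrix(Rm).inv()*Rt).as_rotvec(degrees=True),2))
E
python3 go.py 410 120 270 90;python3 go.py 385 150 270 90
```

```text
pos [279.7 320.3 267.3] rot [1.7996e+02 1.0000e-02 1.2488e+02] t 2.02
tool shift [-238.9   -7.6   -2.7]
turn [ 0.04 -0.   34.88]
pos [279.7 320.3 267.3] rot [1.7996e+02 1.0000e-02 1.2488e+02] t 2.02
tool shift [-200.   -11.    -2.7]
turn [ 0.04 -0.   34.88]
```

Call:
send_rows:
  targets:
    - [[0, 0, 35.2, -200, -11, -3, -1], [0, 0, 35.2, -200, -11, -3, -1], [0, 0, 35.2, -200, -11, -3, -1], [0, 0, 35.2, -200, -11, -3, -1], [0, 0, 35.2, -200, -11, -3, -1]]

```text
time: 2.43
tool_pos: [386.5, 149.9, 270.1]
tcp_rot: [3.14, 0.0, 1.564]
contact_force: [0.2, 1.5, 0.8]
grip_width: 91.6
```

Call:
send_rows:
  targets:
    - [[0, 0, 0, -172, 102, 0, -1], [0, 0, 0, -172, 102, 0, -1], [0, 0, 0, -172, 102, 0, -1], [0, 0, 0, -172, 102, 0, -1], [0, 0, 0, -172, 102, 0, -1]]

```text
time: 2.85
tool_pos: [488.5, -22.5, 269.7]
tcp_rot: [3.141, 0.0, 1.57]
contact_force: [1.8, 1.0, 0.5]
grip_width: 92.0
```

Call:
send_rows:
  targets:
    - [[0, 0, 0, -172, 102, 0, -1], [0, 0, 0, -172, 102, 0, -1], [0, 0, 0, -172, 102, 0, -1], [0, 0, 0, -172, 102, 0, -1], [0, 0, 0, -172, 102, 0, -1]]

```text
time: 3.27
tool_pos: [590.4, -194.5, 269.3]
tcp_rot: [3.142, 0.0, 1.57]
contact_force: [0.6, -0.1, -0.5]
grip_width: 91.8
```

```bash
python3 go.py 617 -236 220 90
```

```text
pos [ 590.4 -194.5  269.3] rot [1.7999e+02 2.0000e-02 8.9940e+01] t 3.27
tool shift [-41.4  26.6  49.3]
turn [ 0.01  0.02 -0.06]
```

Call:
send_rows:
  targets:
    - [[0, 0, 0, -20, 13, 0, -1], [0, 0, 0, -41.4, 26.6, 10, -1], [0, 0, 0, -41.4, 26.6, 40, -1], [0, 0, 0, -41.4, 26.6, 49, -1], [0, 0, 0, -41.4, 26.6, 49, -1]]

```text
time: 3.68
tool_pos: [614.5, -232.1, 217.0]
tcp_rot: [-3.135, -0.004, 1.571]
contact_force: [-0.5, -0.1, 0.5]
grip_width: 92.0
```

```bash
python3 - <<'E'
from h import *
for n,(r,c) in (("scene",(270,275)),("top",(220,400))):
    im=save(n,n+"1.png")[:,:,::-1].copy()
    q=proj(n,[617,-236,195]);print(n,q)
    x0,y0=max(c-75,0),r-75
    cv2.imwrite(f"pics/{n}1c.png",cv2.resize(im[y0:y0+150,x0:x0+150],None,fx=4,fy=4,interpolation=cv2.INTER_CUBIC))
E
```

```text
scene [253.32042614 274.55223552]
top [213.60088984 402.57348347]
```

View pics/scene1c.png

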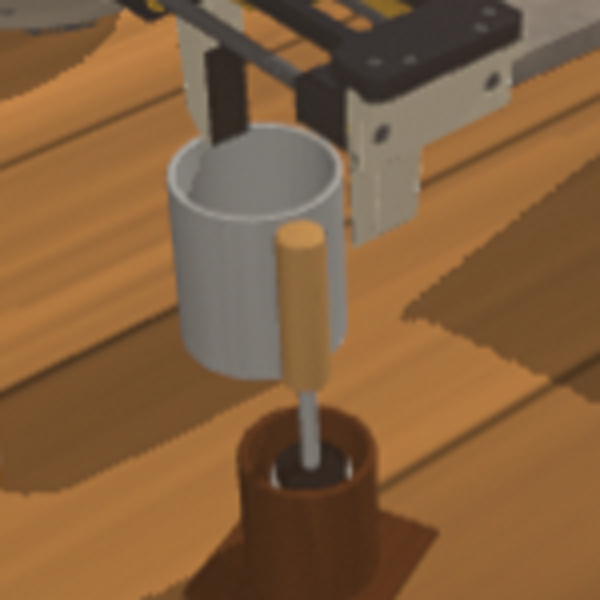

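View pics/top1c.png

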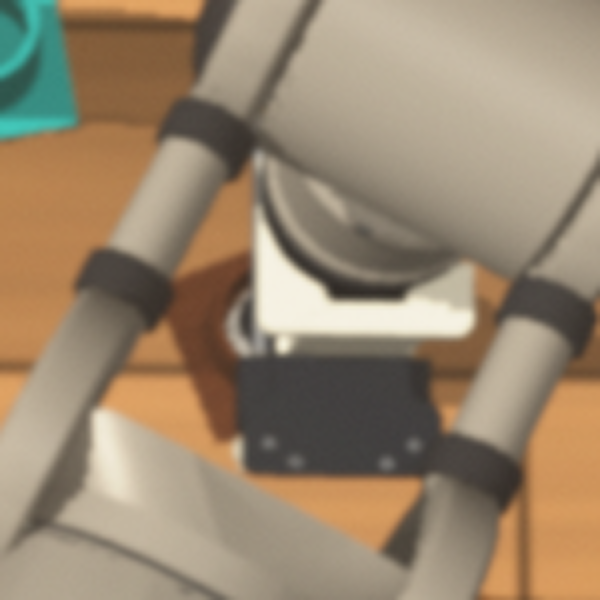

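Call:
send_rows:
  targets:
    - [[0, 0, 0, 0, 0, 25, -1], [0, 0, 0, 0, 0, 50, -1], [0, 0, 0, 0, 0, 70, -1], [0, 0, 0, 0, 0, 79, -1], [0, 0, 0, 0, 0, 79, -1]]

```text
time: 4.2
tool_pos: [615.7, -232.1, 141.2]
tcp_rot: [-3.14, -0.001, 1.572]
contact_force: [-0.0, 0.2, 0.0]
grip_width: 92.0
```

Call:
send_rows:
  targets:
    - [[0, 0, 0, 0, 0, 0, -0.3], [0, 0, 0, 0, 0, 0, 0.2], [0, 0, 0, 0, 0, 0, 0.5], [0, 0, 0, 0, 0, 0, 1], [0, 0, 0, 0, 0, 0, 1]]

```text
time: 4.62
tool_pos: [616.5, -233.1, 142.6]
tcp_rot: [3.14, 0.001, 1.571]
contact_force: [-0.6, -1.5, -0.6]
grip_width: 62.8
```

Call:
send_rows:
  targets:
    - [[0, 0, 0, 0, 0, 0, 1], [0, 0, 0, 0, 0, 0, 1], [0, 0, 0, 0, 0, 0, 1]]

```text
time: 4.87
tool_pos: [616.1, -233.0, 141.8]
tcp_rot: [3.142, -0.0, 1.571]
contact_force: [0.4, 0.4, 0.1]
grip_width: 43.0
```

Call:
send_rows:
  targets:
    - [[0, 0, 0, 0, 0, 0, 1], [0, 0, 0, 0, 0, 0, 1], [0, 0, 0, 0, 0, 0, 1], [0, 0, 0, 0, 0, 0, 1], [0, 0, 0, 0, 0, 0, 1]]

```text
time: 5.28
tool_pos: [616.2, -232.9, 141.6]
tcp_rot: [3.142, -0.0, 1.571]
contact_force: [0.9, 0.3, -0.4]
grip_width: 21.3
```

```bash
python3 - <<'E'
from h import *
n,(r,c)="scene",(270,275)
im=save(n,n+"2.png")[:,:,::-1].copy()
cv2.imwrite(f"pics/{n}2c.png",cv2.resize(im[r-75:r+75,c-75:c+75],None,fx=4,fy=4,interpolation=cv2.INTER_CUBIC))
E
```

```text
(no output)
```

View pics/scene2c.png

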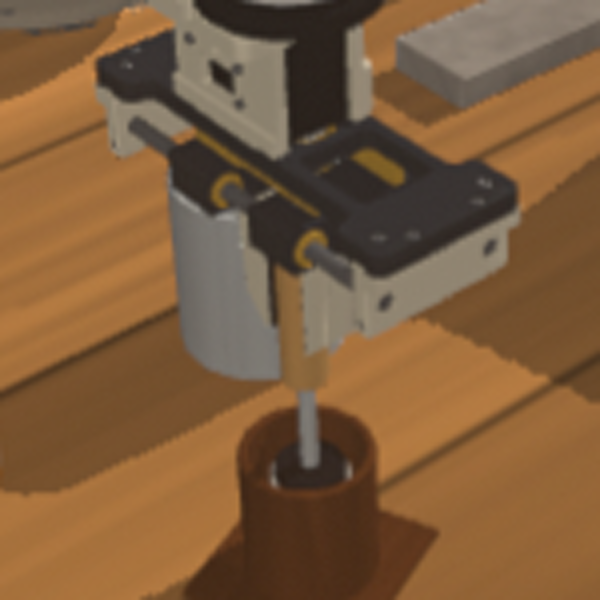

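Call:
send_rows:
  targets:
    - [[0, 0, 0, 0, 0, -15, 1], [0, 0, 0, 0, 0, -45, 1], [0, 0, 0, 0, 0, -80, 1], [0, 0, 0, 0, 0, -115, 1], [0, 0, 0, 0, 0, -140, 1]]

```text
time: 5.75
tool_pos: [616.4, -233.1, 285.1]
tcp_rot: [3.139, 0.001, 1.571]
contact_force: [1.0, 0.3, -0.5]
grip_width: 21.6
```

```bash
python3 go.py 459 -141 282 90; python3 - <<'E'
from h import *
n,(r,c)="scene",(270,275)
im=save(n,n+"3.png")[:,:,::-1].copy()
print(get_obs()['grip_width'])
cv2.imwrite(f"pics/{n}3c.png",cv2.resize(im[r-150:r+75,c-110:c+110],None,fx=2.6,fy=2.6,interpolation=cv2.INTER_CUBIC))
E
```

```text
pos [ 616.4 -233.1  285.1] rot [1.7983e+02 8.0000e-02 9.0020e+01] t 5.75
tool shift [  92.2 -157.4    2.5]
turn [0.17 0.08 0.02]
21.734036638420736
```

View pics/scene3c.png

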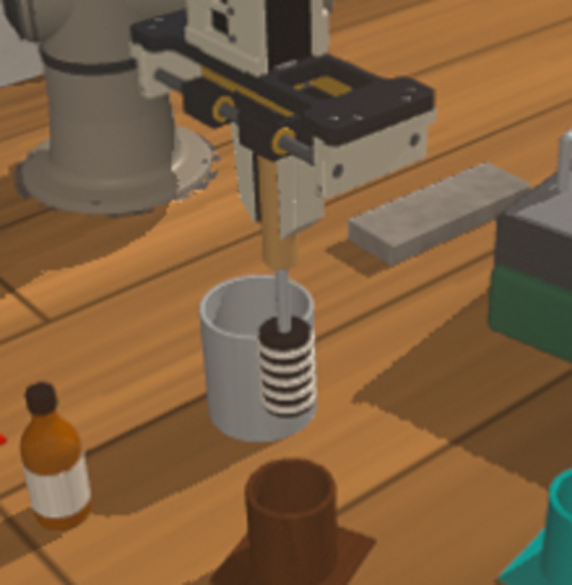

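The brush hangs upright in the jaws (bristle head near crop pixel (287,365)) and the holder is empty. Next I move it over the pot.

Call:
send_rows:
  targets:
    - [[0, 0, 0, 15, -25, 0, 1], [0, 0, 0, 35, -59, 0, 1], [0, 0, 0, 55, -94, 0, 1], [0, 0, 0, 75, -128, 0, 1], [0, 0, 0, 92, -158, 0, 1]]

```text
time: 6.22
tool_pos: [455.7, -139.6, 281.2]
tcp_rot: [-3.141, -0.001, 1.571]
contact_force: [-0.1, 0.1, 0.7]
grip_width: 21.8
```

Call:
send_rows:
  targets:
    - [[0, 0, 0, 0, 0, 0, 1], [0, 0, 0, 0, 0, 0, 1], [0, 0, 0, 0, 0, 0, 1]]

```text
time: 6.47
tool_pos: [458.7, -141.3, 282.1]
tcp_rot: [3.14, 0.001, 1.571]
contact_force: [0.2, 0.5, -1.2]
grip_width: 21.3
```

```bash
python3 - <<'E'
from h import *
print(get_obs()['tool_pos'])
n,(r,c)="scene",(270,275)
im=save(n,n+"4.png")[:,:,::-1].copy()
for l in("brush_tip","brush_mid"): print(l,[(d["location"],d["conf"]) for d in place_of(l,n)])
print(proj(n,[458.5,-143.5,147.5]),proj(n,[458.5,-143.5,242.5]))
cv2.imwrite(f"pics/{n}4c.png",cv2.resize(im[r-150:r+75,c-110:c+110],None,fx=2.6,fy=2.6,interpolation=cv2.INTER_CUBIC))
E
```

```text
[ 458.68066239 -141.31263886  282.12456069]
brush_tip [([223.1, 263.3], 0.69), ([331.6, 276.3], 0.41)]
brush_mid [([176.4, 258.8], 0.63), ([165.9, 390.8], 0.32)]
[220.31751279 262.86020367] [178.44004901 260.31810028]
```

View pics/scene4c.png

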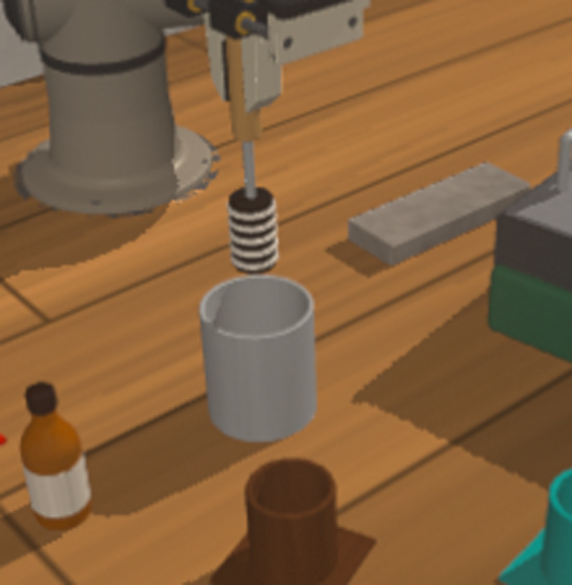

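Call:
send_rows:
  targets:
    - [[0, 0, 0, 0, 0, 25, 1], [0, 0, 0, 0, 0, 55, 1], [0, 0, 0, 0, 0, 85, 1], [0, 0, 0, 0, 0, 110, 1], [0, 0, 0, 0, 0, 125, 1]]

```text
time: 7.03
tool_pos: [457.5, -140.9, 153.5]
tcp_rot: [-3.138, -0.002, 1.571]
contact_force: [-0.1, 0.3, -1.2]
grip_width: 21.7
```

Call:
send_rows:
  targets:
    - [[0, 0, 0, 0, 0, 6, 1], [0, 0, 0, 0, 0, 10, 1], [0, 0, 0, 0, 0, 10, 1], [0, 0, 0, 0, 0, 10, 1], [0, 0, 0, 0, 0, 10, 1]]

```text
time: 7.45
tool_pos: [458.9, -141.4, 147.7]
tcp_rot: [3.14, 0.001, 1.571]
contact_force: [-0.5, 0.7, -0.7]
grip_width: 21.9
```

```bash
python3 - <<'E'
from h import *
o=get_obs();print(o['tool_pos'],o['contact_force'],o['grip_width'])
n,(r,c)="scene",(270,275)
im=save(n,n+"5.png")[:,:,::-1].copy()
cv2.imwrite(f"pics/{n}5c.png",cv2.resize(im[r-150:r+75,c-110:c+110],None,fx=2.6,fy=2.6,interpolation=cv2.INTER_CUBIC))
E
```

```text
[ 458.89463582 -141.38863025  147.7311158 ] [-0.49018305  0.70327107 -0.65099657] 21.915516724462098
```

View pics/scene5c.png

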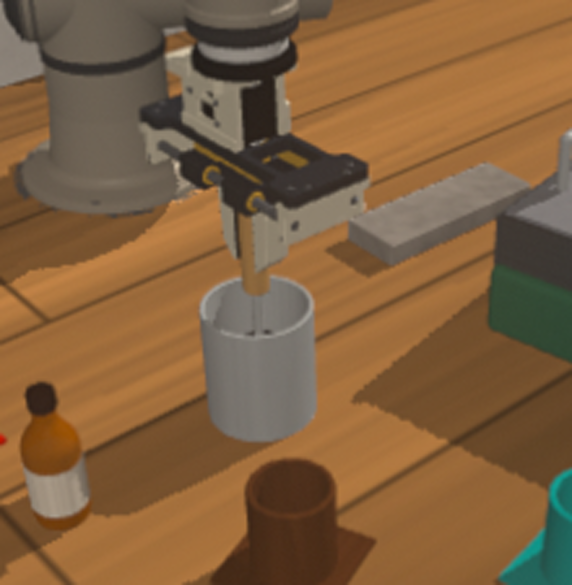

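Call:
send_rows:
  targets:
    - [[0, 0, 0, 0, 0, 3, 1], [0, 0, 0, 0, 0, 5, 1], [0, 0, 0, 0, 0, 5, 1], [0, 0, 0, 0, 0, 5, 1]]

```text
time: 7.83
tool_pos: [458.1, -141.0, 141.7]
tcp_rot: [3.142, -0.0, 1.571]
contact_force: [-1.4, 0.2, -0.1]
grip_width: 21.6
```

Call:
send_rows:
  targets:
    - [[0, 0, 0, 0, 0, -25, 1], [0, 0, 0, 0, 0, -55, 1], [0, 0, 0, 0, 0, -70, 1], [0, 0, 0, 0, 0, -70, 1], [0, 0, 0, 0, 0, -70, 1]]

```text
time: 8.25
tool_pos: [458.3, -141.1, 212.0]
tcp_rot: [3.14, 0.001, 1.571]
contact_force: [-1.1, 0.4, -1.8]
grip_width: 21.1
```

Call:
send_rows:
  targets:
    - [[0, 0, 0, 0, 0, 25, 1], [0, 0, 0, 0, 0, 50, 1], [0, 0, 0, 0, 0, 65, 1], [0, 0, 0, 0, 0, 70, 1], [0, 0, 0, 0, 0, 70, 1]]

```text
time: 8.67
tool_pos: [457.4, -140.7, 140.6]
tcp_rot: [-3.14, -0.001, 1.571]
contact_force: [0.6, -1.2, -1.1]
grip_width: 21.6
```

Call:
send_rows:
  targets:
    - [[0, 0, 0, 0, 0, 0, 1], [0, 0, 0, 0, 0, 0, 1], [0, 0, 0, 0, 0, 0, 1]]

```text
time: 8.92
tool_pos: [457.7, -140.8, 141.0]
tcp_rot: [-3.14, -0.001, 1.571]
contact_force: [0.1, -0.7, 0.1]
grip_width: 21.7
```

Call:
send_rows:
  targets:
    - [[0, 0, 0, 0, 0, -25, 1], [0, 0, 0, 0, 0, -55, 1], [0, 0, 0, 0, 0, -70, 1], [0, 0, 0, 0, 0, -70, 1], [0, 0, 0, 0, 0, -70, 1]]

```text
time: 9.33
tool_pos: [458.2, -141.0, 211.7]
tcp_rot: [3.141, 0.0, 1.571]
contact_force: [0.3, 0.3, -0.8]
grip_width: 21.1
```

Call:
send_rows:
  targets:
    - [[0, 0, 0, 0, 0, 25, 1], [0, 0, 0, 0, 0, 50, 1], [0, 0, 0, 0, 0, 65, 1], [0, 0, 0, 0, 0, 70, 1], [0, 0, 0, 0, 0, 70, 1]]

```text
time: 9.75
tool_pos: [457.1, -140.6, 140.3]
tcp_rot: [-3.139, -0.001, 1.571]
contact_force: [-0.4, -0.4, -1.2]
grip_width: 21.5
```

Call:
send_rows:
  targets:
    - [[0, 0, 0, 0, 0, 0, 1], [0, 0, 0, 0, 0, 0, 1], [0, 0, 0, 0, 0, 0, 1]]

```text
time: 10.0
tool_pos: [457.7, -140.8, 141.1]
tcp_rot: [-3.14, -0.001, 1.571]
contact_force: [-0.4, -1.2, -0.1]
grip_width: 21.4
```

Call:
send_rows:
  targets:
    - [[0, 0, 0, 0, 0, -25, 1], [0, 0, 0, 0, 0, -60, 1], [0, 0, 0, 0, 0, -95, 1], [0, 0, 0, 0, 0, -130, 1], [0, 0, 0, 0, 0, -143, 1]]

```text
time: 10.42
tool_pos: [459.4, -141.6, 289.4]
tcp_rot: [3.135, 0.003, 1.571]
contact_force: [0.6, -0.2, 0.3]
grip_width: 21.8
```

Call:
send_rows:
  targets:
    - [[0, 0, 0, -15, 25, 0, 1], [0, 0, 0, -35, 59, 0, 1], [0, 0, 0, -55, 94, 0, 1], [0, 0, 0, -75, 128, 0, 1], [0, 0, 0, -92, 158, 0, 1]]

```text
time: 10.83
tool_pos: [617.6, -234.1, 283.9]
tcp_rot: [-3.141, -0.0, 1.571]
contact_force: [1.2, 0.1, -0.6]
grip_width: 21.8
```

Call:
send_rows:
  targets:
    - [[0, 0, 0, 0, 0, 0, 1], [0, 0, 0, 0, 0, 0, 1], [0, 0, 0, 0, 0, 0, 1]]

```text
time: 11.08
tool_pos: [615.6, -232.6, 283.8]
tcp_rot: [-3.14, -0.001, 1.571]
contact_force: [-0.2, -0.6, -0.8]
grip_width: 21.4
```

```bash
python3 go.py 616.2 -233 284 90; python3 - <<'E'
from h import *
n,(r,c)="scene",(270,275)
im=save(n,n+"6.png")[:,:,::-1].copy()
for l in("brush_tip","brush_mid"): print(l,[(d["location"],d["conf"]) for d in place_of(l,n)])
print(proj(n,[617,-237,147.5]),proj(n,[617,-237,242.5]))
cv2.imwrite(f"pics/{n}6c.png",cv2.resize(im[r-150:r+75,c-110:c+110],None,fx=2.6,fy=2.6,interpolation=cv2.INTER_CUBIC))
E
```

```text
pos [ 615.6 -232.6  283.8] rot [-1.7989e+02 -6.0000e-02  9.0020e+01] t 11.08
tool shift [-0.4  0.6 -0.2]
turn [-0.11 -0.06  0.02]
brush_tip [([275.5, 272.9], 0.88)]
brush_mid [([229.2, 272.0], 0.57), ([242.8, 428.1], 0.54), ([277.7, 276.6], 0.34)]
[275.76070048 275.18829565] [229.78181865 272.91803412]
```

View pics/scene6c.png

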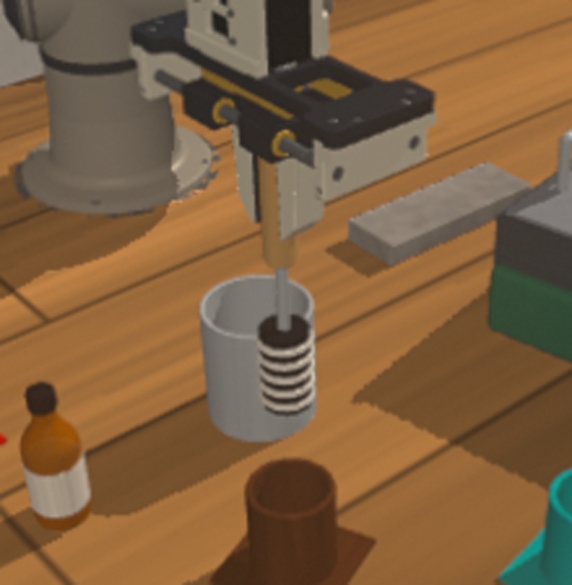

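Call:
send_rows:
  targets:
    - [[0, 0, 0, 0, 0, 20, 1], [0, 0, 0, 0, 0, 45, 1], [0, 0, 0, 0, 0, 65, 1], [0, 0, 0, 0, 0, 80, 1], [0, 0, 0, 0, 0, 90, 1]]

```text
time: 11.65
tool_pos: [615.0, -232.2, 194.0]
tcp_rot: [-3.141, -0.001, 1.571]
contact_force: [-0.6, 0.2, 0.0]
grip_width: 21.6
```

Call:
send_rows:
  targets:
    - [[0, 0, 0, 0, 0, 15, 1], [0, 0, 0, 0, 0, 30, 1], [0, 0, 0, 0, 0, 43, 1], [0, 0, 0, 0, 0, 50, 1], [0, 0, 0, 0, 0, 52, 1]]

```text
time: 12.07
tool_pos: [615.6, -232.5, 142.3]
tcp_rot: [-3.141, -0.001, 1.571]
contact_force: [-0.9, 0.5, -1.0]
grip_width: 21.4
```

Call:
send_rows:
  targets:
    - [[0, 0, 0, 0, 0, 0, 1], [0, 0, 0, 0, 0, 0, 1], [0, 0, 0, 0, 0, 0, 1]]

```text
time: 12.32
tool_pos: [616.7, -233.2, 144.0]
tcp_rot: [3.14, 0.001, 1.571]
contact_force: [-0.3, 0.6, -0.9]
grip_width: 21.3
```

```bash
python3 - <<'E'
from h import *
print(get_obs()['contact_force'],get_obs()['moment'])
n,(r,c)="scene",(270,275)
im=save(n,n+"7.png")[:,:,::-1].copy()
cv2.imwrite(f"pics/{n}7c.png",cv2.resize(im[r-75:r+75,c-75:c+75],None,fx=4,fy=4,interpolation=cv2.INTER_CUBIC))
E
```

```text
[-0.33136973  0.55185504 -0.9097283 ] [-0.10677999  0.08648645  0.02141382]
```

View pics/scene7c.png

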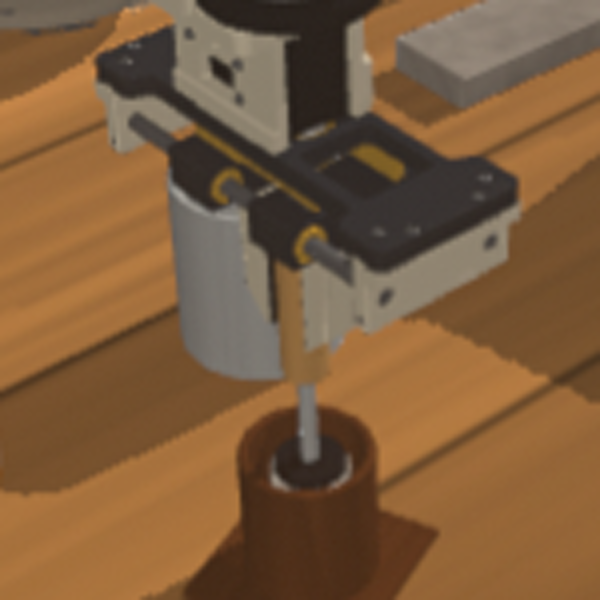

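Call:
send_rows:
  targets:
    - [[0, 0, 0, 0, 0, 2, 1], [0, 0, 0, 0, 0, 3, 1], [0, 0, 0, 0, 0, 3, 1], [0, 0, 0, 0, 0, 3, 1]]

```text
time: 12.7
tool_pos: [616.3, -233.0, 140.0]
tcp_rot: [3.141, 0.0, 1.571]
contact_force: [0.2, 0.5, 2.0]
grip_width: 21.5
```

Call:
send_rows:
  targets:
    - [[0, 0, 0, 0, 0, 0, 0.45], [0, 0, 0, 0, 0, 0, 0.3], [0, 0, 0, 0, 0, 0, 0], [0, 0, 0, 0, 0, 0, -0.3], [0, 0, 0, 0, 0, 0, -0.6]]

```text
time: 13.12
tool_pos: [616.1, -232.9, 139.6]
tcp_rot: [-3.142, -0.0, 1.571]
contact_force: [-0.3, 0.5, -0.6]
grip_width: 47.2
```

Call:
send_rows:
  targets:
    - [[0, 0, 0, 0, 0, 0, -1], [0, 0, 0, 0, 0, 0, -1], [0, 0, 0, 0, 0, 0, -1], [0, 0, 0, 0, 0, 0, -1], [0, 0, 0, 0, 0, 0, -1]]

```text
time: 13.53
tool_pos: [616.1, -232.9, 139.7]
tcp_rot: [-3.142, -0.0, 1.571]
contact_force: [0.7, -0.1, 0.5]
grip_width: 80.7
```

Call:
send_rows:
  targets:
    - [[0, 0, 0, 0, 0, 0, -1], [0, 0, 0, 0, 0, 0, -1], [0, 0, 0, 0, 0, 0, -1]]

```text
time: 13.78
tool_pos: [616.2, -233.0, 139.7]
tcp_rot: [3.142, -0.0, 1.571]
contact_force: [-0.6, -0.5, 0.1]
grip_width: 91.4
```

```bash
python3 - <<'E'
from h import *
n,(r,c)="scene",(270,275)
im=save(n,n+"8.png")[:,:,::-1].copy()
cv2.imwrite(f"pics/{n}8c.png",cv2.resize(im[r-75:r+75,c-75:c+75],None,fx=4,fy=4,interpolation=cv2.INTER_CUBIC))
E
```

```text
(no output)
```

View pics/scene8c.png

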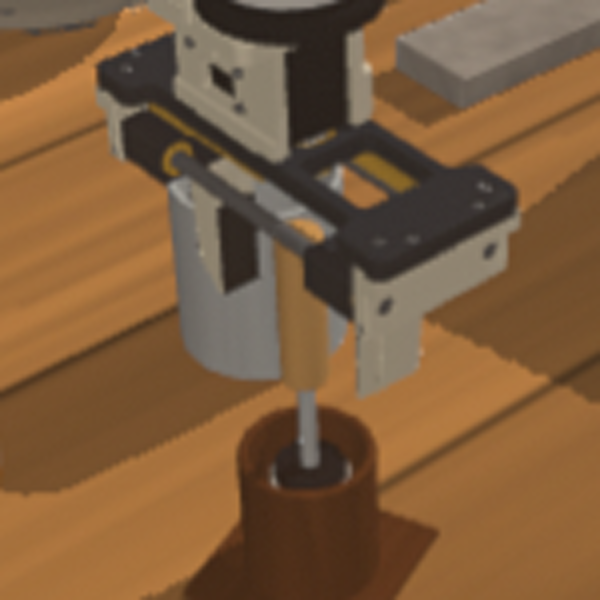

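Call:
send_rows:
  targets:
    - [[0, 0, 0, 0, 0, -20, -1], [0, 0, 0, 0, 0, -60, -1], [0, 0, 0, 0, 0, -100, -1], [0, 0, 0, 0, 0, -140, -1], [0, 0, 0, 0, 0, -140, -1]]

```text
time: 14.25
tool_pos: [618.6, -234.2, 289.7]
tcp_rot: [3.127, 0.007, 1.571]
contact_force: [0.5, -0.8, 0.3]
grip_width: 92.0
```

Call:
send_rows:
  targets:
    - [[0, 0, 0, 40, -10, 0, -1], [0, 0, 0, 80, -20, 0, -1], [0, 0, 0, 120, -30, 0, -1], [0, 0, 0, 160, -40, 0, -1], [0, 0, 0, 200, -50, 0, -1]]

```text
time: 14.67
tool_pos: [565.2, -31.4, 279.6]
tcp_rot: [3.141, -0.0, 1.571]
contact_force: [0.6, 0.9, -0.1]
grip_width: 92.0
```

Call:
send_rows:
  targets:
    - [[0, 0, -2, 40, -10, 0, -1], [0, 0, -5, 80, -20, 0, -1], [0, 0, -8, 120, -30, 0, -1], [0, 0, -10.7, 160, -40, 0, -1], [0, 0, -10.7, 200, -50, 0, -1]]

```text
time: 15.08
tool_pos: [515.1, 168.8, 279.8]
tcp_rot: [3.141, -0.0, 1.76]
contact_force: [0.6, 0.4, -0.6]
grip_width: 91.9
```

```bash
python3 go.py 502 215 225 100.7; python3 - <<'E'
from h import *
n="scene"
im=save(n,n+"9.png")
n="top"
im=save(n,n+"9.png")
E
```

```text
pos [515.1 168.8 279.8] rot [179.96  -0.   100.85] t 15.08
tool shift [47.9 -4.2 54.8]
turn [ 0.04 -0.    0.15]
```

View pics/scene9.png

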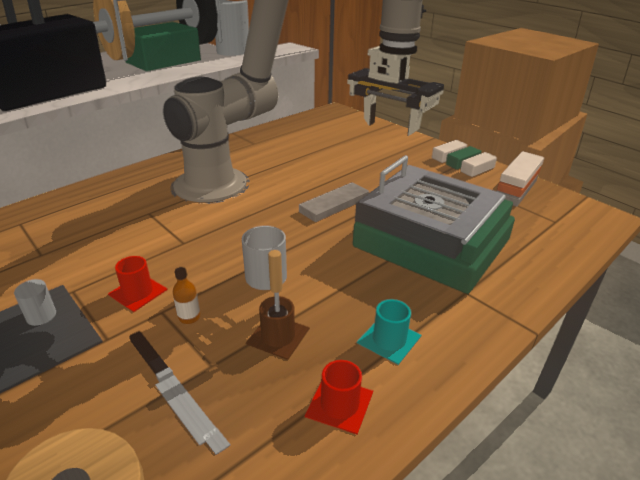

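The brush stands upright in the brown cup at (scene 277,310). The pot, oil, knife and stone look unmoved.

Call:
send_rows:
  targets:
    - [[0, 0, 0, 25, -2, 10, -1], [0, 0, 0, 48, -4, 25, -1], [0, 0, 0, 48, -4, 45, -1], [0, 0, 0, 48, -4, 55, -1], [0, 0, 0, 48, -4, 55, -1]]

```text
time: 15.6
tool_pos: [502.2, 212.5, 222.3]
tcp_rot: [-3.137, 0.001, 1.758]
contact_force: [0.0, 0.4, -0.6]
grip_width: 91.9
```

Call:
send_rows:
  targets:
    - [[0, 0, 0, 0, 0, 0, -1], [0, 0, 0, 0, 0, 0, -1]]

```text
time: 15.77
tool_pos: [504.1, 212.7, 225.7]
tcp_rot: [3.14, -0.0, 1.757]
contact_force: [0.2, -0.1, 0.4]
grip_width: 91.5
```

```bash
python3 go.py 502 215 155 100.7; python3 - <<'E'
from h import *
for n,(r,c) in (("scene",(165,400)),("top",(270,150))):
    im=save(n,n+"10.png")[:,:,::-1].copy()
    p=get_obs()['tool_pos']
    for z,col in ((174,(0,0,255)),(p[2],(255,0,0))):
        q=proj(n,[p[0],p[1],z]); cv2.circle(im,(int(round(q[1])),int(round(q[0]))),1,col,-1)
    cv2.imwrite(f"pics/{n}10c.png",cv2.resize(im[r-75:r+75,c-75:c+75],None,fx=4,fy=4,interpolation=cv2.INTER_CUBIC))
E
```

```text
pos [504.1 212.7 225.7] rot [179.9   -0.   100.64] t 15.77
tool shift [ 2.7 -1.7 70.7]
turn [ 0.1  -0.   -0.06]
```

View pics/scene10c.png

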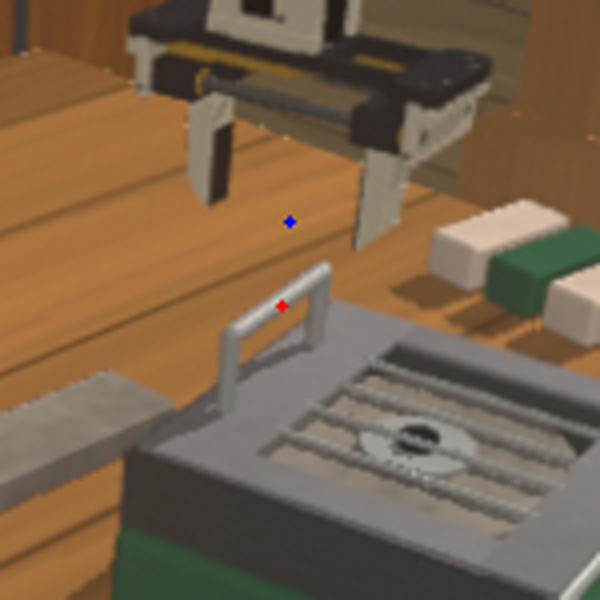

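View pics/top10c.png

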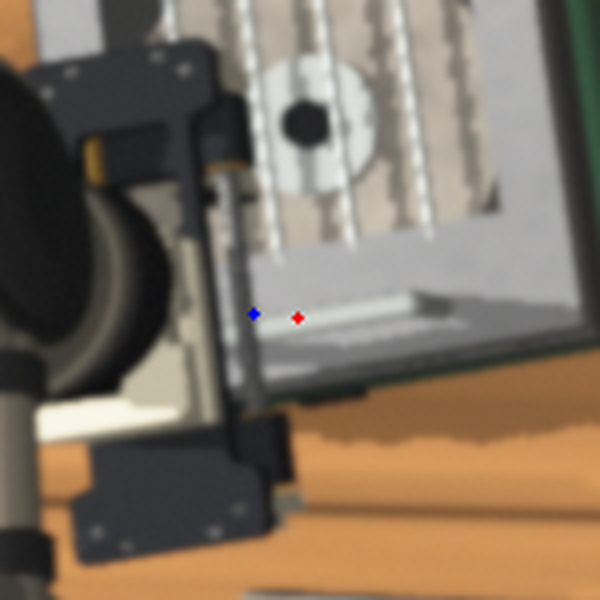

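Call:
send_rows:
  targets:
    - [[0, 0, 0, 0, 0, 20, -1], [0, 0, 0, 0, 0, 40, -1], [0, 0, 0, 0, 0, 58, -1], [0, 0, 0, 0, 0, 68, -1], [0, 0, 0, 0, 0, 71, -1]]

```text
time: 16.28
tool_pos: [502.8, 213.0, 152.6]
tcp_rot: [-3.14, 0.0, 1.757]
contact_force: [-1.0, 0.9, 0.7]
grip_width: 92.0
```

Call:
send_rows:
  targets:
    - [[0, 0, 0, 0, 0, 0, -0.5], [0, 0, 0, 0, 0, 0, 0], [0, 0, 0, 0, 0, 0, 0.4], [0, 0, 0, 0, 0, 0, 0.5], [0, 0, 0, 0, 0, 0, 0.5]]

```text
time: 16.7
tool_pos: [503.5, 213.5, 154.5]
tcp_rot: [3.14, -0.0, 1.758]
contact_force: [0.7, -0.1, 0.1]
grip_width: 62.8
```

Call:
send_rows:
  targets:
    - [[0, 0, 0, 0, 0, 0, 0.5], [0, 0, 0, 0, 0, 0, 0.5], [0, 0, 0, 0, 0, 0, 0.5], [0, 0, 0, 0, 0, 0, 0.5], [0, 0, 0, 0, 0, 0, 0.5]]

```text
time: 17.12
tool_pos: [503.2, 213.4, 153.7]
tcp_rot: [3.142, -0.0, 1.758]
contact_force: [-0.4, -0.2, 0.1]
grip_width: 29.6
```

```bash
python3 - <<'E'
from h import *
n,(r,c)="scene",(165,400)
o=get_obs();print(o['tool_pos'],o['contact_force'],o['grip_width'])
im=save(n,n+"11.png")[:,:,::-1].copy()
cv2.imwrite(f"pics/{n}11c.png",cv2.resize(im[r-75:r+75,c-75:c+75],None,fx=4,fy=4,interpolation=cv2.INTER_CUBIC))
E
```

```text
[503.18062723 213.43767923 153.7231876 ] [-0.4035056  -0.20138083  0.09725384] 29.618202209778925
```

View pics/scene11c.png

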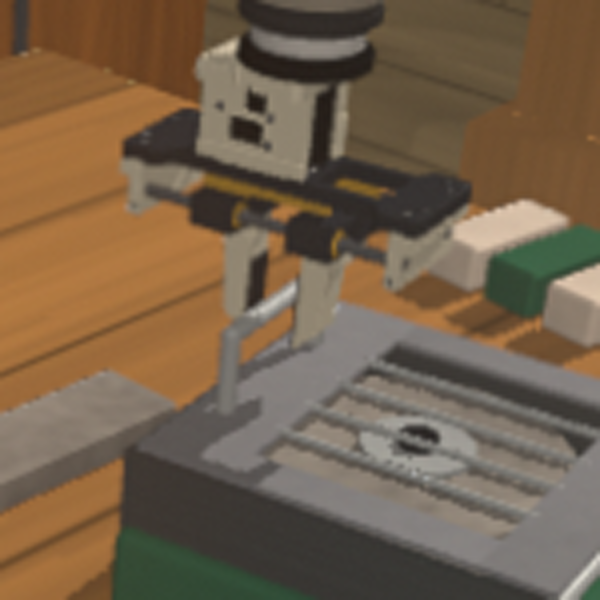

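Call:
send_rows:
  targets:
    - [[0, 0, 0, 0, 0, 0, 1], [0, 0, 0, 0, 0, 0, 1], [0, 0, 0, 0, 0, 0, 1], [0, 0, 0, 0, 0, 0, 1], [0, 0, 0, 0, 0, 0, 1]]

```text
time: 17.58
tool_pos: [501.5, 213.1, 153.3]
tcp_rot: [-3.138, 0.0, 1.758]
contact_force: [-5.4, -0.4, 2.4]
grip_width: 10.9
```

Call:
send_rows:
  targets:
    - [[0, 0, 0, 0, 0, 0, 1], [0, 0, 0, 0, 0, 0, 1], [0, 0, 0, 0, 0, 0, 1]]

```text
time: 17.83
tool_pos: [501.4, 213.1, 153.3]
tcp_rot: [-3.138, 0.0, 1.758]
contact_force: [-4.6, -1.2, 1.7]
grip_width: 11.0
```

```bash
python3 - <<'E'
from h import *
o=get_obs();print(o['tool_pos'],o['contact_force'],o['grip_width'])
for a in (0,7.5,15,22.5,30,37.5,45):
    t=np.radians(a); print(a,"fwd %.1f up %.1f"%(-235*np.cos(t)+52*np.sin(t)+235,235*np.sin(t)+52*np.cos(t)-52))
E
```

```text
[501.44325397 213.13189157 153.29623176] [-4.58416179 -1.2448471   1.68698049] 10.994176298959442
0 fwd 0.0 up 0.0
7.5 fwd 8.8 up 30.2
15 fwd 21.5 up 59.1
22.5 fwd 37.8 up 86.0
30 fwd 57.5 up 110.5
37.5 fwd 80.2 up 132.3
45 fwd 105.6 up 150.9
```

Call:
send_rows:
  targets:
    - [[0, 0, 0, 0, 1.5, -12.2, 1], [0, 0, 0, 0, 4.7, -24.3, 1], [0, 0, 0, 0, 9, -36.1, 1], [0, 0, 0, 0, 13.9, -47.7, 1], [0, 0, 0, 0, 19.5, -59.1, 1]]

```text
time: 18.25
tool_pos: [521.4, 216.9, 212.2]
tcp_rot: [-3.138, 0.0, 1.758]
contact_force: [-1.1, 0.4, -4.8]
grip_width: 10.5
```

Call:
send_rows:
  targets:
    - [[0, 0, 0, 0, 0, 0, 1], [0, 0, 0, 0, 0, 0, 1], [0, 0, 0, 0, 0, 0, 1]]

```text
time: 18.5
tool_pos: [521.0, 216.8, 211.4]
tcp_rot: [-3.138, 0.0, 1.758]
contact_force: [-4.1, -1.3, -3.6]
grip_width: 11.2
```

```bash
python3 - <<'E'
from h import *
n,(r,c)="scene",(165,420)
o=get_obs();print(o['tool_pos'],o['contact_force'],o['grip_width'])
im=save(n,n+"12.png")[:,:,::-1].copy()
cv2.imwrite(f"pics/{n}12c.png",cv2.resize(im[r-105:r+105,c-105:c+105],None,fx=2.8,fy=2.8,interpolation=cv2.INTER_CUBIC))
E
```

```text
[521.03906422 216.83004053 211.420394  ] [-4.0609812  -1.32450658 -3.59850412] 11.202061051166408
```

View pics/scene12c.png

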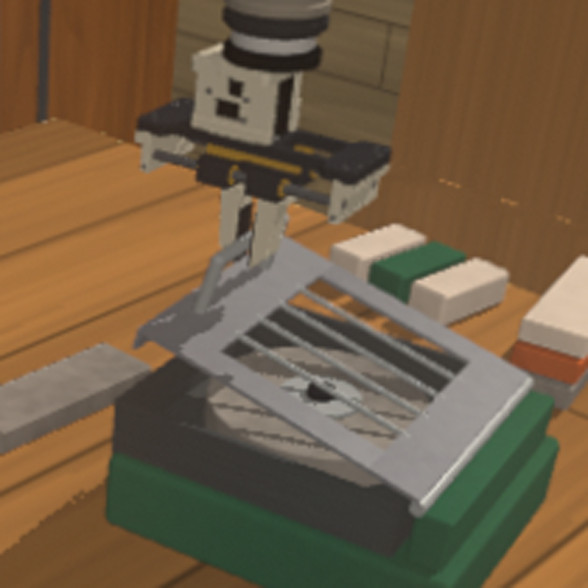

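Call:
send_rows:
  targets:
    - [[0, 0, 0, 0, 6.1, -11, 1], [0, 0, 0, 0, 12.7, -21.7, 1], [0, 0, 0, 0, 20, -32, 1], [0, 0, 0, 0, 27.7, -41.9, 1], [0, 0, 0, 0, 36, -51.4, 1]]

```text
time: 18.97
tool_pos: [555.1, 223.5, 264.4]
tcp_rot: [-3.135, 0.0, 1.758]
contact_force: [-13.7, -2.1, 4.7]
grip_width: 11.0
```

Call:
send_rows:
  targets:
    - [[0, 0, 0, 0, 8.7, -9.1, 1], [0, 0, 0, 0, 18.1, -17.8, 1], [0, 0, 0, 0, 27.5, -25.8, 1], [0, 0, 0, 0, 37.6, -33.4, 1], [0, 0, 0, 0, 48, -40.4, 1]]

```text
time: 19.38
tool_pos: [602.9, 232.6, 307.6]
tcp_rot: [-3.14, -0.0, 1.758]
contact_force: [-13.4, -2.2, 11.6]
grip_width: 11.1
```

Call:
send_rows:
  targets:
    - [[0, 0, 0, 0, 0, 0, 1], [0, 0, 0, 0, 0, 0, 1], [0, 0, 0, 0, 0, 0, 1], [0, 0, 0, 0, 0, 0, 1]]

```text
time: 19.72
tool_pos: [603.2, 232.7, 307.6]
tcp_rot: [3.141, -0.0, 1.759]
contact_force: [-13.9, -2.3, 13.9]
grip_width: 11.1
```

```bash
python3 - <<'E'
from h import *
o=get_obs();print(o['tool_pos'],o['contact_force'],o['grip_width'],o['time'])
f=(o['tool_pos']-np.array([501.4,213.1,153.3])); f=np.array([f[:2]@[.983,.186],f[2]]); print("fwd,up",f)
from math import *
print("angle est",degrees(atan2(f[1]+52,235-f[0])-atan2(52,235)), "radius",hypot(f[1]+52,235-f[0]),hypot(52,235))
for n,(r,c) in (("scene",(165,420)),):
    im=save(n,n+"13.png")
    cv2.imwrite(f"pics/{n}13s.png",im[:,:,::-1])
E
```

```text
[603.17322003 232.73245953 307.55755299] [-13.9135377   -2.30789162  13.885574  ] 11.126698426675421 19.7167
fwd,up [103.69471277 154.25755299]
angle est 45.04166114444244 radius 244.5061484342873 240.68444071023785
```

View pics/scene13.png

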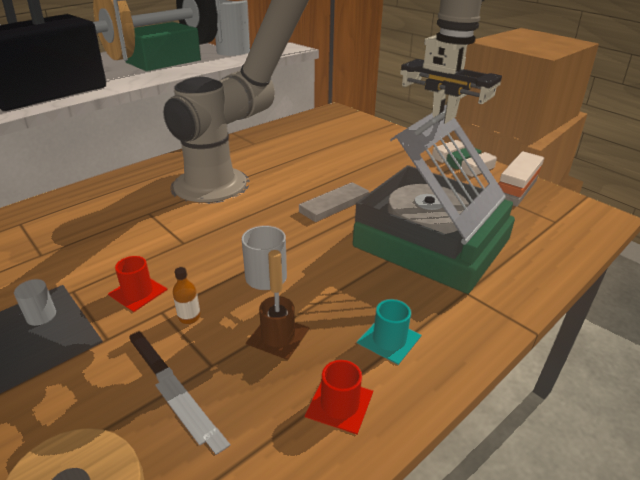

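Call:
send_rows:
  targets:
    - [[0, 0, 0, 0, -1, -1.5, 1], [0, 0, 0, 0, -2, -3, 1], [0, 0, 0, 0, -2, -3, 1], [0, 0, 0, 0, -2, -3, 1], [0, 0, 0, 0, -2, -3, 1]]

```text
time: 20.18
tool_pos: [602.6, 232.6, 307.3]
tcp_rot: [-3.141, -0.001, 1.758]
contact_force: [-5.7, 2.1, -0.7]
grip_width: 10.9
```

```bash
python3 - <<'E'
from h import *
o=get_obs();print(o['tool_pos'],o['contact_force'],o['grip_width'],o['time'])
f=(o['tool_pos']-np.array([501.4,213.1,153.3])); f=np.array([f[:2]@[.983,.186],f[2]]); print("fwd,up",f)
from math import *
print("angle est",degrees(atan2(f[1]+52,235-f[0])-atan2(52,235)), "radius",hypot(f[1]+52,235-f[0]))
n="scene"
im=save(n,n+"14.png")[:,:,::-1].copy()
# overlay guard model outline (underside +10 = sheet top) at several angles
u=np.array([.983,.186,0]); v=np.array([-.186,.983,0]); H=np.array([734.7,257,122.])
im=cv2.resize(im[90:270,370:550],None,fx=3.3,fy=3.3,interpolation=cv2.INTER_CUBIC)
for a,col in ((39,(0,255,255)),(45,(0,0,255)),(51,(255,0,0))):
    t=radians(a); e=-u*cos(t)+np.array([0,0,sin(t)]); nn=u*sin(t)+np.array([0,0,cos(t)])
    pts=[H+120*v+10*nn,H+120*v+254*e+10*nn,H-120*v+254*e+10*nn,H-120*v+10*nn]
    q=np.array([proj(n,p)[::-1] for p in pts]); q=((q-[370,90])*3.3).astype(int)
    cv2.polylines(im,[q],False,col,1)
cv2.imwrite("pics/scene14c.png",im)
E
```

```text
[602.56558612 232.59202178 307.3336601 ] [-5.65288567  2.10332822 -0.6993066 ] 10.867199845673854 20.1833
fwd,up [103.07128721 154.0336601 ]
angle est 44.89034071771439 radius 244.6529263092172
```

View pics/scene14c.png

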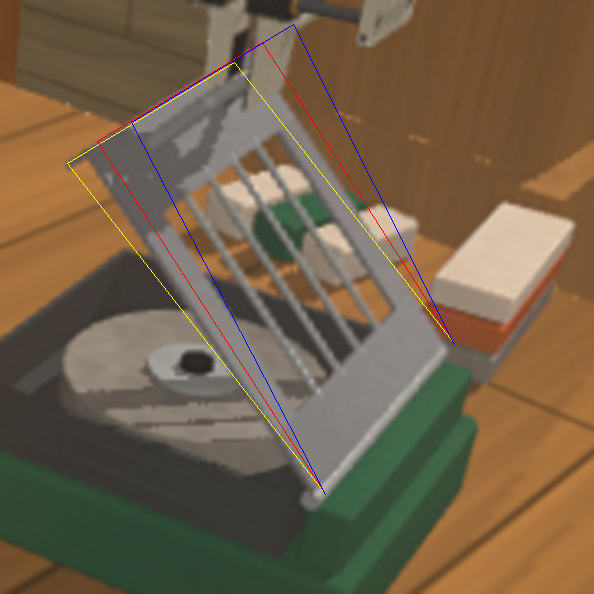

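```bash
python3 - <<'E'
from h import *
import cv2
a=cv2.imread('pics/scene0.png');b=cv2.imread('pics/scene14.png')
d=cv2.absdiff(a,b).max(2)
for nm,(r0,r1,c0,c1) in dict(brush=(245,315,262,288),holder=(300,340,258,298),pot=(225,295,240,292),oil=(265,325,170,205),stone=(180,225,298,352),knife=(330,455,125,230)).items(): print(nm,round(float((d[r0:r1,c0:c1]>40).mean()),3))
capture("scene")
for l in("brush_mid","pot_mid","oil","stone","knife"): print(l,[(np.round(x["location"],1).tolist(),round(x["conf"],2)) for x in place_of(l,"scene")][:2])
o=get_obs();print(o['tool_pos'],o['contact_force'],np.abs(o['dq']).max(),o['time'])
E
```

```text
brush 0.04
holder 0.058
pot 0.024
oil 0.012
stone 0.029
knife 0.218
brush_mid [([295.0, 272.9], 0.72)]
pot_mid [([272.7, 267.0], 0.73)]
oil [([318.9, 186.4], 0.56)]
stone []
knife [([391.1, 176.3], 0.62)]
[602.70713507 232.6052081  307.42031425] [-4.50684758  1.32298579 -1.16152282] 0.0019673014263104907 20.5333
```

```bash
python3 -c "
import cv2;a=cv2.imread('pics/scene14.png');cv2.imwrite('pics/s14b.png',cv2.resize(a[220:370,160:350],None,fx=3.5,fy=3.5))"
```

```text
(no output)
```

View pics/s14b.png

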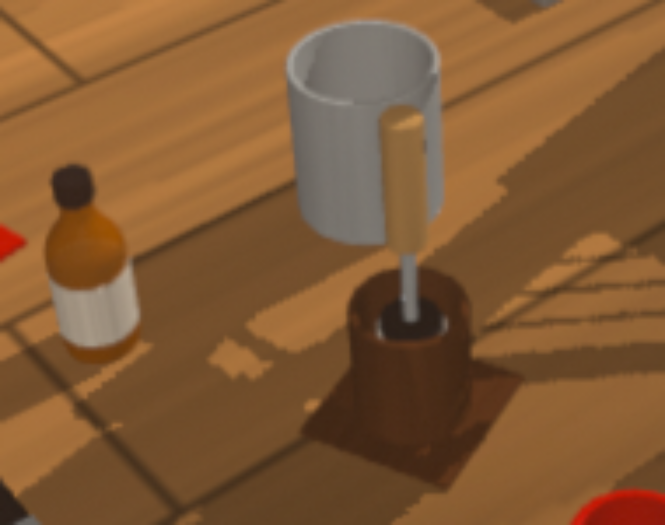

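The brush stands free in the brown holder, the pot is upright, and the oil bottle is in place. The knife's pixel changes are the arm's shadow. I'm handing the job in.

```bash
python3 -c "
from plant import *
print(close_job())"
```

```text
the job is handed in; nothing more can be done
None
```

I scrubbed the pot with three strokes, stood the brush back in its brown holder and let go. I then lifted the guard by its bar to about 45° and handed in at about 20.5 s, still holding it. `close_job` gives no verdict, so I don't know whether the run passed.

- **Strokes:** worked out from the arm's position, the brush reached within 0–2 mm of the pot floor on each stroke. It rose about 70 mm between strokes. The brush end was out of sight at the bottom, so no picture confirms this.
- **Guard angle:** arm motion gives about 44.9°, and the slope of the guard's edge against an overlay in the scene picture gives about 44°. The bar's path measured 4 mm larger in radius than the stated geometry. At first this loaded the fingers with about 14 N each way, so I moved the hold about 3 mm and the force fell to about 5 N. The joints were still.
- **Brush:** the last picture shows it upright in the holder with the fingers clear.
- **Pot, oil bottle, whetstone and knife:**
  - By eye and by picture comparison, all of them look where they started.
  - About 22% of the pixels around the knife changed. I put that down to the arm's shadow, because the network still found the knife within 2 pixels of its start.
  - The networks missed the whetstone in the last picture. They also placed the pot's mid-point about 17 rows lower than at first, which disagrees with the picture, where the pot is unmoved.

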